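# Show the foot of a bush to the inspection camera

### The job

First put the setting block that stands on the bush back into its own slot in the wooden case, upright and right down, and let go of it. Then lift the bush out of the casting and show its foot to the inspection camera: foot face square to the lens, centred on its line of sight and 120 mm in front of the glass, and finish holding it there, still, in the gripper. Drop nothing, and leave the plug gauge and the other two blocks where they are.

Things in the scene. Friction and masses are not known exactly. Their poses are not given: they have to be found in the camera images.
- setting_block: the setting block: plain steel block 36 mm long (its x) x 14 mm thick (its y) x 40 mm tall (its z); origin at the centre of its underside. It starts upright on the top face of the bush, centred on it to about 2 mm, at any yaw. It is 0.16 kg, give or take
- bush: flanged bush, plain steel, round, hollow (16 mm bore), 50 mm tall, about 0.22 kg: foot 30 mm wide and 18 long, flange 48 wide and 5 thick, then sleeve 36 wide and 27 tall up to the top. Origin: centre of the foot face (lower end), z along its axis to the top. It stands loosely in one of the two bores (33 mm wide), foot down, flange on the boss; grip it by the sleeve
- bush_top (a point): centre of the bush's top face, 50 mm above its origin; the setting block stands on it at the start
- casting: aluminium cover casting, fixed, 150 mm (its x) by 260 mm (its y), with two bored round bosses 62 mm wide whose tops are 40 mm above the table, on its y axis at y = -55 and +55 mm; the rest of it is at most 30 mm high. Origin on the table under its middle. One bore holds the bush, the other the plug gauge
- plug_gauge: plug gauge in the other bore, same foot and flange as the bush, but with a thin solid grooved handle of 22 mm diameter, 45 mm tall, its top 90 mm above the table; origin at the centre of its lower end. Leave it alone
- case: wooden block case, fixed, 90 mm (its x) x 170 (its y) x 24 high, origin on the table under its middle. Three slots, long along its x, at y = -50, 0 and +50 mm, 16 mm deep, for blocks 8, 14 and 24 mm thick in that order; on the -x side of each lies a metal label plate as wide as its block. The middle slot is the setting block's own; the 24 mm slot is empty too
- slot (a point): centre of the mouth of the setting block's own slot (the middle one), at the level of the case's top, 24 mm above the table; the slot is 40 mm (along case x) x 18 mm (along case y) and 16 mm deep with 2 mm chamfers, so a seated block stands 24 mm proud; axes as those of the case
- thin_block: steel block 36 x 8 x 24 mm, seated in the narrow slot, standing 8 mm proud; leave it alone
- thick_block: steel block 36 x 24 x 55 mm tall, standing on the table beyond the case; origin at the centre of its underside; leave it alone
- camera: the inspection camera's foot, fixed, a plate of 80 x 80 mm, origin on the table under its middle; the camera in its bracket rises 130 mm above the table and leans towards the robot (its -x)
- lens: the inspection camera's lens: origin at the centre of the front glass, 115 mm above the table; its z axis is the line of sight, out of the glass, always 30 degrees off the vertical, leaning to the -x side of the camera foot; its y axis is level. 28 mm radius white ring light around the glass
Mind the look-alikes: they are no part of the job. Leave any orange look-alike of the camera alone. Leave any red or yellow look-alike of the setting_block alone.

How it is judged (in metres and radians):
On the way, in this order (a step that is already met when the one before it is completed fails the run):
1. the setting block stands right down in its own slot, upright, and is let go (horizontal distance between setting_block and slot below 0.006 m and z of setting_block in the frame of slot below -0.012 m and angle between setting_block's own z axis and vertical below 0.12 rad and contact force between the fingers and setting_block below 0.1 N), for 0.2 s.
2. the bush is lifted clear of the casting in the gripper (z of bush in the frame of casting above 0.06 m and contact force between the fingers and bush above 1 N), for 0.1 s.
At the end, for the whole second after the job is handed in: Bush held still in the fingers only; foot face 98 to 142 mm from the glass, within 16 mm of the line of sight in lens x and y, axis within 0.2 rad of it, top away. Setting block let go in its own slot: within 6 mm, at least 12 mm deep, within 0.12 rad of upright (all of step 1 and z of bush in the frame of lens between 0.098 and 0.142 m and z of bush_top in the frame of lens above 0.14 m and x of bush in the frame of lens between -0.016 and 0.016 m and y of bush in the frame of lens between -0.016 and 0.016 m and angle between the z axis of bush and the z axis of lens, either way round below 0.2 rad and contact force between the fingers and bush above 1 N and contact force between bush and casting below 0.05 N and contact force between bush and camera below 0.05 N and linear speed of bush below 0.03 m/s and height (world z) of bush above 0.1 m); the arm keeps its last pose, push and grip.
It fails at once if the plug gauge is moved more than 15 mm (distance of plug_gauge from where it was at the start of the episode above 0.015 m).
It fails at once if the thin block is moved more than 15 mm (distance of thin_block from where it was at the start of the episode above 0.015 m).
It fails at once if the thick block is moved more than 15 mm (distance of thick_block from where it was at the start of the episode above 0.015 m).
It fails at once if the setting block is dropped or thrown (moves faster than 0.45 m/s while out of the fingers) (linear speed of setting_block above 0.45 m/s and contact force between the fingers and setting_block below 0.02 N).
It fails at once if the bush is dropped or thrown (moves faster than 0.45 m/s while out of the fingers) (linear speed of bush above 0.45 m/s and contact force between the fingers and bush below 0.02 N).
It also fails if it takes over 64 s, if anything falls off the work surface, if the arm or the gripper's body presses on something with over 40 N, if the wrist force passes 120 N, or if a joint passes its speed limit or range.

### The arm

A 7-joint arm with a two-finger parallel gripper is mounted at the origin on the work surface. World frame = base frame: x ahead of the robot, y to its left, z up, the work surface at z = 0. Lengths are in m, angles in degrees, forces in N, time in s.
With the tool pointing down it reaches from about 0.425 to 0.875 m from the base axis. Payload 4.7 kg.
Tool frame: the origin (TCP) lies on the mounting face of the last link; the fingertips stand 182 mm ahead of it and the grasp point (between the pads) lies 164 mm ahead of it; z points along the fingers, y is the line along which they close (so a half turn about z gives the same grasp; the last joint's range is limited). The gripper opens to 87 mm and grips with 3 to 60 N. Pads are 19 mm wide; open, the fingers measure 117 mm over their backs; the gripper's body (75 mm by 190 mm) begins 51 mm behind the grasp point.
Start: joints at [77.011, 18.392, -4.016, 83.108, 1.295, 78.541, -3.26], TCP at [0.155, -0.631, 0.405] pointing down, gripper open.
Joint ranges: [-163.93, 163.93], [-17.29, 119.83], [-79.2, 71.16], [3.27, 140.29], [-89.18, 269.18], [5.43, 117.66], [-154.24, 154.24]. Speed limits (degrees/s): [147.25, 147.25, 180, 180, 180, 180, 180].

### API

Orientations are given as [roll, pitch, yaw] about the fixed x, y, z axes, in that order (R = Rz(yaw) Ry(pitch) Rx(roll)).
In Python, from cell import env gives the robot as it stands.
- The arm moves only by the tool servo_tool, never from a script. Its argument "plan" is a list of rows, each an object with "xyz": the shift along the tool's x, y, z in cm, a list of three; "twist": the turn, a rotation vector about the tool's x, y, z in degrees, a list of three; "jaw": the closure, from 0 (fully open) to 1 (shut). In form: [{"xyz": [x, y, z], "twist": [wx, wy, wz], "jaw": jaw}, ...]. A call has 1 to 10 rows; each row is the pose to reach, as a shift and turn from the pose commanded when the call began, along the tool's axes at that moment; what a row does not reach only later rows make up. A row lasts 1/12 s, in which the tool goes at most 41.7 mm and 7.16 degrees, less where a joint would pass 70% of its speed; a pose out of reach is approached as far as the arm can. A call with a gripper value outside its range is refused whole. The fingers move at their own pace and stop on an object; "newtons" is the grip in N (left out, the last holds). Time passes only in rows, so rows that repeat a pose let the fingers close. It gives the time, the measured TCP pose, the force, the opening and the grip force at its end, in the units of the state.
- env.get_obs(): the state, without advancing time (a new reading comes with each control period).
- env.read_camera(name): name is "side" or "top"; returns a dict with "img" (420x560x3 uint8, red, green, blue), "camera_matrix" (3x3 intrinsics, pixels), "k1" (the pictures are not rectified: a ray, as slopes to the right and down, at radius r is drawn at 1 + k1 r^2 times it, then the intrinsics apply), "R" (3x3) and "t" (3): a world point X has camera coordinates R X + t. Camera axes: x right, y down, z forward; pixel columns grow to the right and rows downward; lengths in m; the calibration is good to about 2 mm. A picture is of the moment at which its call begins. There is no depth.
- env.sign_off(): hands the job in; it is judged then, once.
The state is a dict: "time_s": time; "qpos": joint angles; "joint_velocities": joint speeds; "effort": joint torques, N m; "tool_pos": TCP position; "tool_rot": TCP orientation; "force": force on the tool from outside, world axes, zero at the start; "wrist_torque": the same for the moment, N m; "grip_width": finger opening in m; "grasp_force": force on a finger pad.
Only numpy, scipy, OpenCV 4.12 (cv2) and the standard library are available. Lean on these libraries where they do the work, as an engineer would, in place of code of your own. Each camera call takes 0.05 s, during which the arm holds its last target. There are 200 camera calls.

## Working session

There is one attempt and no reset: what is moved stays moved. The work goes in short steps, Python scripts to look and compute and a tool call to move; the robot and the scene stay as the last step left them, time stands still between calls to the robot, and variables do not carry over. Pictures are saved under pics/ and viewed, at most 12 in all, crops included, and the job is handed in when it is done.

Besides the shell and the picture viewer there is one more tool, called after ">>>" by a JSON object that holds its "fn" and its "kwargs", one argument or row to a line. servo_tool: Moves the arm, as the interface text tells. Its arguments: {"type":"object","properties":{"plan":{"type":"array","items":{"type":"object","properties":{"xyz":{"type":"array","items":{"type":"number"}},"twist":{"type":"array","items":{"type":"number"}},"jaw":{"type":"number"}}}},"newtons":{"type":"number"}},"required":["plan"]}

```bash
mkdir -p pics; ls
python3 - <<'E'
from cell import env
import cv2,numpy as np
for n in("top","side"):
    c=env.read_camera(n); cv2.imwrite(f"pics/{n}0.png",c["img"][:,:,::-1]); np.savez(f"{n}0.npz",**c)
    print(n,c["camera_matrix"].tolist(),c["k1"],(-c["R"].T@c["t"]).round(3),c["R"].round(3).tolist())
print(env.get_obs())
E
```

```text
pics
top [[381.9558492086023, 0.0, 279.9673989379778], [0.0, 381.9558492086023, 211.55497785868104], [0.0, 0.0, 1.0]] -0.06844570204820082 [ 0.474 -0.043  0.937] [[0.014, -1.0, -0.009], [-0.985, -0.012, -0.173], [0.172, 0.012, -0.985]]
side [[387.087414957701, 0.0, 280.1291086765367], [0.0, 387.087414957701, 211.63404066636923], [0.0, 0.0, 1.0]] 0.035164973623152865 [0.19  0.466 0.724] [[-0.776, -0.63, -0.006], [-0.434, 0.542, -0.72], [0.457, -0.556, -0.694]]
{'time_s': 0.1, 'qpos': array([77.01059274, 18.4342062 , -4.01487098, 83.1667809 ,  1.29487517,
       78.53992588, -3.25939173]), 'joint_velocities': array([ 0.10558627, -0.07370415,  0.00195907, -0.07504198, -0.00549086,
       -0.00367504, -0.04173407]), 'effort': array([-6.83228955e-04, -4.92571843e+01, -4.06190325e-01, -3.13398886e+01,
       -6.41730800e-02,  3.94737802e-02,  8.10496749e-05]), 'tool_pos': array([ 0.15493796, -0.63108333,  0.40378731]), 'tool_rot': array([-1.79904306e+02,  5.44364442e-03,  1.37989379e+01]), 'force': array([ 0.21607225,  0.64904846, -0.50658395]), 'wrist_torque': array([ 0.07337099,  0.02934873, -0.00822341]), 'grasp_force': 0.0, 'grip_width': 0.08723261712220802}
```

View pics/top0.png

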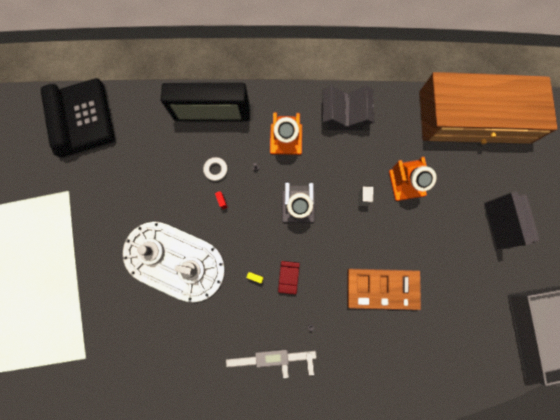

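View pics/side0.png

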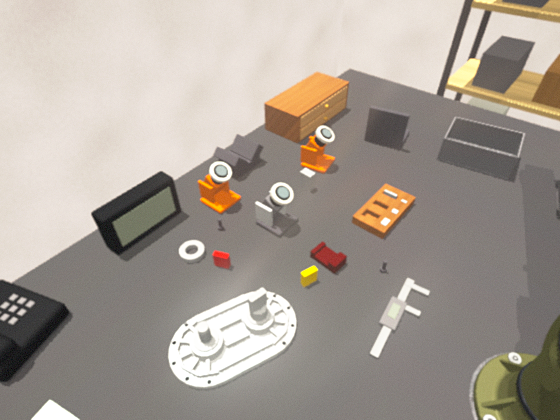

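The top view shows the casting at (173,262), with the block on the bush at (190,268) and the plug gauge at (149,250). The case is at (385,290), with its labels on the near side and the thin block on the right. Possible cameras are grey (299,203), orange (286,130) and orange (420,180); the grey one is meant, since orange ones are look-alikes. Possible setting blocks are red (221,200), yellow (255,278) and the steel one on the bush; the steel one is meant, since it stands on the bush. I'll confirm these in one enlarged crop.

```bash
cat > h.py <<'E'
import numpy as np,cv2
def load(n): return dict(np.load(n+".npz"))
def ray(c,uv):
    K=c["camera_matrix"]; d=np.array([(uv[0]-K[0,2])/K[0,0],(uv[1]-K[1,2])/K[1,1]])
    u=d.copy()
    for _ in range(20): u=d/(1+c["k1"]*(u@u))
    v=c["R"].T@np.array([u[0],u[1],1.]); return -c["R"].T@c["t"],v/np.linalg.norm(v)
def plane(c,uv,z):
    o,v=ray(c,uv); return o+v*(z-o[2])/v[2]
def tri(rs):
    A=sum(np.eye(3)-np.outer(v,v) for o,v in rs); b=sum((np.eye(3)-np.outer(v,v))@o for o,v in rs)
    X=np.linalg.solve(A,b); return X,[np.linalg.norm(np.cross(X-o,v)) for o,v in rs]
def proj(c,X):
    p=c["R"]@np.asarray(X,float)+c["t"]; u=p[:2]/p[2]; u=u*(1+c["k1"]*(u@u))
    return c["camera_matrix"][:2,:2]@u+c["camera_matrix"][:2,2]
def crop(c,x,y,w,h,s): return cv2.resize(c["img"][y:y+h,x:x+w,::-1],None,fx=s,fy=s,interpolation=cv2.INTER_CUBIC)
E
python3 - <<'E'
from h import *
t,s=load("top0"),load("side0")
a=np.hstack([crop(t,130,225,80,60,5),crop(s,190,280,80,60,5)])
b=np.hstack([crop(t,345,260,80,60,5),crop(t,265,170,80,60,5)])
cv2.imwrite("pics/c1.png",np.vstack([a,b]))
E
```

```text
(no output)
```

View pics/c1.png

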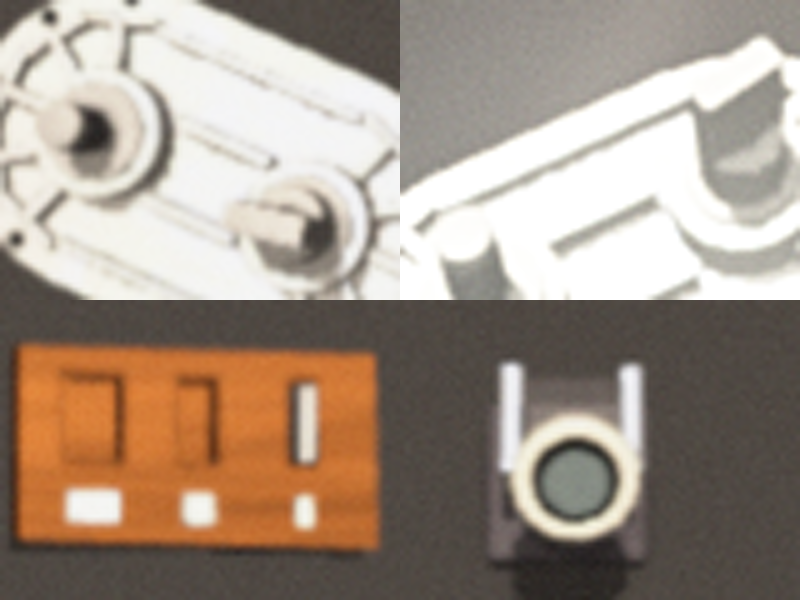

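Run:
```python
from h import *
t,s=load("top0"),load("side0")
P=lambda x,y,ox,oy,cx,cy:(ox+(x-cx)/5,oy+(y-cy)/5)
T=lambda x,y:P(x,y,130,225,0,0)
S=lambda x,y:P(x,y,190,280,400,0)
C=lambda x,y:P(x,y,345,260,0,300)
L=lambda x,y:P(x,y,265,170,400,300)
plug=plane(t,T(60,127),.09);plugs=plane(s,S(464,233),.09);print("plug",plug,plugs,tri([ray(t,T(60,127)),ray(s,S(464,233))]))
for n,p in dict(a=(228,203),b=(228,222),c=(305,248),d=(305,215)).items(): print("blk top",n,plane(t,T(*p),.112))
for p in [(705,110),(783,68),(765,37),(695,95)]: print("blk side",plane(s,S(*p),.112))
print("boss ring bush L/R top",plane(t,T(373,228),.04))
g=t["img"].astype(int);h=cv2.cvtColor(t["img"],cv2.COLOR_RGB2HSV)
m=((h[...,2]>150)&(h[...,1]<70)).astype(np.uint8);m[:210]=0;m[:,:110]=0;m[310:]=0;m[:,235:]=0
cs=max(cv2.findContours(m,0,1)[0],key=cv2.contourArea);r=cv2.minAreaRect(cs);bx=cv2.boxPoints(r)
w=np.array([plane(t,p,.01) for p in bx]);print("cast",r,w.mean(0),[np.linalg.norm(w[i]-w[i-1]) for i in range(4)],[(w[i]-w[i-1])[:2] for i in range(2)])
for nm,c,box in(("top",t,(340,430,260,320)),("side",s,(345,425,175,245))):
    h=cv2.cvtColor(c["img"],cv2.COLOR_RGB2HSV);x0,x1,y0,y1=box
    o=((h[...,0]<20)&(h[...,1]>120)&(h[...,2]>60)).astype(np.uint8);q=np.zeros_like(o);q[y0:y1,x0:x1]=o[y0:y1,x0:x1]
    k=max(cv2.findContours(q,0,1)[0],key=cv2.contourArea);r=cv2.minAreaRect(k);w=np.array([plane(c,p,.024) for p in cv2.boxPoints(r)])
    print(nm,"case",r,w.mean(0),[np.linalg.norm(w[i]-w[i-1]) for i in range(4)])
    l=np.zeros_like(o);l[y0:y1,x0:x1]=((h[...,1]<60)&(h[...,2]>170))[y0:y1,x0:x1]
    n,_,st,ce=cv2.connectedComponentsWithStats(l)
    for i in range(1,n):
        if st[i,4]>8: print("label",st[i],ce[i].round(1),plane(c,ce[i],.024))
print("slot",plane(t,C(197,421),.024),"slot24",plane(t,C(92,420),.024),"thinblk top",plane(t,C(308,424),.032))
print("lens",plane(t,L(574,482),.115))
h=cv2.cvtColor(s["img"],cv2.COLOR_RGB2HSV)
for nm,c,b in(("top",t,(280,320,180,225)),("side",s,(262,300,180,212))):
    x0,x1,y0,y1=b;h=cv2.cvtColor(c["img"],cv2.COLOR_RGB2HSV)
    q=((h[...,2]>200)&(h[...,1]>12))[y0:y1,x0:x1].astype(np.uint8)
    k=max(cv2.findContours(q,0,1)[0],key=cv2.contourArea);e=cv2.fitEllipse(k);p=(e[0][0]+x0,e[0][1]+y0);print(nm,"ring",p,e,plane(c,p,.115))
```

```text
plug [0.52994875 0.27483645 0.09      ] [0.52831309 0.27633856 0.09      ] (array([0.52993083, 0.27566732, 0.08737848]), [np.float64(0.00023632370682241075), np.float64(0.0002363237068225342)])
blk top a [0.49702881 0.19027902 0.112     ]
blk top b [0.48889291 0.18982531 0.112     ]
blk top c [0.47845027 0.15573192 0.112     ]
blk top d [0.49251809 0.1564242  0.112     ]
blk side [0.4844911  0.19395775 0.112     ]
blk side [0.47400122 0.16229894 0.112     ]
blk side [0.48828498 0.15606702 0.112     ]
blk side [0.4916673  0.19152639 0.112     ]
boss ring bush L/R top [0.48870353 0.14148023 0.04      ]
cast ((173.03082275390625, 261.3321838378906), (104.44386291503906, 63.97393035888672), 24.443954467773438) [0.5113151  0.22800223 0.01      ] [np.float64(0.25828216399613585), np.float64(0.15574943354685866), np.float64(0.26359375385965245), np.float64(0.15110399836824726)] [array([0.09724915, 0.23927449]), array([ 0.14547251, -0.05563843])]
top case ((383.5, 289.0), (40.0, 73.0), 90.0) [ 0.45159556 -0.27947271  0.024     ] [np.float64(0.09280140126357975), np.float64(0.1748149347046987
[... 854 characters left out ...]
 26] [394.5 210.8] [ 0.42136975 -0.28269485  0.024     ]
label [381 218   9   8  48] [384.8 221.3] [ 0.42248122 -0.23280899  0.024     ]
slot [ 0.46259206 -0.28144707  0.024     ] slot24 [ 0.46268234 -0.23160583  0.024     ] thinblk top [ 0.46161519 -0.3318345   0.032     ]
lens [ 0.62975363 -0.07680977  0.115     ]
top ring (299.7767143249512, 204.71603393554688) ((19.776714324951172, 24.716033935546875), (23.448095321655273, 24.447378158569336), 82.07418060302734) [ 0.63350957 -0.07674076  0.115     ]
side ring (282.61207008361816, 192.00940704345703) ((20.612070083618164, 12.009407043457031), (7.549104690551758, 9.958287239074707), 126.42112731933594) [ 0.6290575  -0.07813455  0.115     ]
```

Run:
```python
from h import *
t,s=load("top0"),load("side0")
f=lambda i:np.clip((i.astype(float)-90)*1.6,0,255)**1.5/255**.5
cv2.imwrite("pics/c2.png",np.hstack([f(crop(t,170,255,40,30,10)),f(crop(s,238,280,40,30,10))]))
```

```text
[ WARN:0@0.099] global loadsave.cpp:1063 imwrite_ Unsupported depth image for selected encoder is fallbacked to CV_8U.
```

View pics/c2.png

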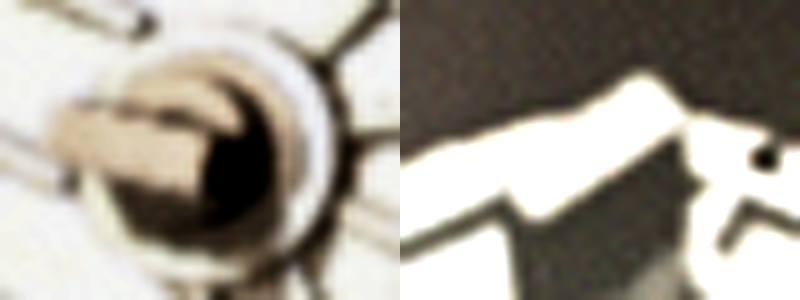

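In the top crop the block's top face has corners at about (68,103), (208,136), (200,196) and (52,149). In the side crop its near lower edge runs from (535,222) to (683,135).

Run:
```python
from h import *
t,s=load("top0"),load("side0")
A=np.array([plane(t,(170+x/10-.45,255+y/10-.45),.112)[:2] for x,y in[(68,103),(208,136),(200,196),(52,149)]])
B=np.array([plane(s,(238+(x-400)/10-.45,280+y/10-.45),.112)[:2] for x,y in[(535,222),(683,135),(645,75)]])
print(A,A.mean(0),B,(B[0]+B[2])/2)
for e in(A[0]-A[1],A[3]-A[2],B[0]-B[1]): print(np.linalg.norm(e),np.degrees(np.arctan2(e[1],e[0])))
for e in(A[0]-A[3],A[1]-A[2],B[2]-B[1]): print("short",np.linalg.norm(e),np.degrees(np.arctan2(e[1],e[0])))
```

```text
[[0.49866814 0.18872825]
 [0.49217162 0.15782176]
 [0.47934734 0.15892466]
 [0.48874998 0.19167607]] [0.48973427 0.17428769] [[0.484776   0.19350783]
 [0.4758789  0.16225715]
 [0.49020503 0.15659535]] [0.48749051 0.17505159]
0.03158189068862026 78.12928625446247
0.03407439186192003 73.98169664320692
0.03249251141998361 74.10828644486574
short 0.01034695709671194 -16.55268840032808
short 0.012871614888222756 -4.915393516819217
short 0.015404347460215097 -21.564342926612547
```

```bash
cat > mv.py <<'E'
import sys,numpy as np
from scipy.spatial.transform import Rotation as Ro
from cell import env
def go(*targets):
    o=env.get_obs(); R=Ro.from_euler("xyz",o["tool_rot"],degrees=True); p=o["tool_pos"]
    print("t",round(o["time_s"],2),"pos",p.round(4),"rot",o["tool_rot"].round(1),"q",o["qpos"].round(0),"F",o["force"].round(1),"grip",round(o["grip_width"],4),round(o["grasp_force"],1))
    for x,r in targets:
        d=R.inv().apply(np.array(x)-p)*100; w=(R.inv()*(r if isinstance(r,Ro) else Ro.from_euler("xyz",r,degrees=True))).as_rotvec(degrees=True)
        print(" xyz",d.round(2).tolist(),"twist",w.round(1).tolist())
E
python3 -c "
from mv import *
go(((.46,-.25,.40),(180,0,45)),((.4885,.1745,.36),(180,0,75)))"
```

```text
t 0.1 pos [ 0.1549 -0.6311  0.4038] rot [-179.9    0.    13.8] q [77. 18. -4. 83.  1. 79. -3.] F [ 0.2  0.6 -0.5] grip 0.0872 0.0
 xyz [38.72, -29.73, 0.42] twist [-0.1, -0.0, -31.2]
 xyz [51.61, -70.27, 4.49] twist [-0.1, -0.0, -61.2]
```

>>> {"fn": "servo_tool", "kwargs": {
  "plan": [
    {"xyz": [3.5, -2.7, 0], "twist": [0, 0, -3], "jaw": 0.3},
    {"xyz": [7, -5.4, 0], "twist": [0, 0, -6], "jaw": 0.3},
    {"xyz": [10.5, -8.1, 0], "twist": [0, 0, -9], "jaw": 0.3},
    {"xyz": [14, -10.8, 0], "twist": [0, 0, -12], "jaw": 0.3},
    {"xyz": [17.5, -13.5, 0], "twist": [0, 0, -15], "jaw": 0.3},
    {"xyz": [21, -16.2, 0], "twist": [0, 0, -18], "jaw": 0.3},
    {"xyz": [24.5, -18.9, 0], "twist": [0, 0, -21], "jaw": 0.3},
    {"xyz": [28, -21.6, 0], "twist": [0, 0, -24], "jaw": 0.3},
    {"xyz": [31.5, -24.3, 0], "twist": [0, 0, -27], "jaw": 0.3},
    {"xyz": [35, -27, 0], "twist": [0, 0, -30], "jaw": 0.3}
  ]
}}

```text
time_s: 0.93
tool_pos: [0.4154, -0.3035, 0.4046]
tool_rot: [-180.0, 0.0, 43.9]
force: [0.6, -0.8, 0.0]
grip_width: 0.0613
grasp_force: 0.0
```

```bash
python3 -c "
from mv import *
go(((.4885,.1745,.36),(180,0,75)))"
```

```text
t 0.93 pos [ 0.4154 -0.3035  0.4046] rot [-180.     0.    43.9] q [ 56.   3. -23. 101.   1.  76. -14.] F [ 0.6 -0.8  0. ] grip 0.0613 0.0
 xyz [38.43, -29.35, 4.44] twist [-0.0, 0.0, -31.1]
```

>>> {"fn": "servo_tool", "kwargs": {
  "plan": [
    {"xyz": [2, -1.5, 0.2], "twist": [0, 0, -3], "jaw": 0.4},
    {"xyz": [5, -4, 0.8], "twist": [0, 0, -6], "jaw": 0.4},
    {"xyz": [8, -6.5, 1.2], "twist": [0, 0, -9], "jaw": 0.4},
    {"xyz": [11, -9, 1.6], "twist": [0, 0, -12], "jaw": 0.4},
    {"xyz": [14, -11.5, 2], "twist": [0, 0, -15], "jaw": 0.4},
    {"xyz": [17, -14, 2.4], "twist": [0, 0, -18], "jaw": 0.4},
    {"xyz": [20, -16.5, 2.8], "twist": [0, 0, -21], "jaw": 0.4},
    {"xyz": [23.5, -19, 3.2], "twist": [0, 0, -24], "jaw": 0.4},
    {"xyz": [27, -21.5, 3.6], "twist": [0, 0, -27], "jaw": 0.4},
    {"xyz": [30.5, -24, 4], "twist": [0, 0, -30], "jaw": 0.4}
  ]
}}

```text
time_s: 1.77
tool_pos: [0.4675, 0.0763, 0.365]
tool_rot: [179.9, 0.0, 73.9]
force: [1.0, 0.3, 0.3]
grip_width: 0.0523
grasp_force: 0.0
```

>>> {"fn": "servo_tool", "kwargs": {
  "plan": [
    {"xyz": [0, 0, 0], "jaw": 0.4},
    {"xyz": [0, 0, 0], "jaw": 0.4},
    {"xyz": [0, 0, 0], "jaw": 0.4}
  ]
}}

```text
validation failed for argument at $.pl...
```

```bash
python3 -c "
from mv import *
go(((.4885,.1745,.33),(180,0,75)))"
```

```text
t 1.77 pos [0.4675 0.0763 0.365 ] rot [179.9   0.   73.9] q [ 35.  -0. -47. 109.  -0.  71. -28.] F [1.  0.3 0.3] grip 0.0523 0.0
 xyz [10.02, -0.7, 3.49] twist [0.1, 0.0, -1.1]
```

>>> {"fn": "servo_tool", "kwargs": {
  "plan": [
    {"xyz": [2.5, 0, 1], "twist": [0, 0, 0], "jaw": 0.4},
    {"xyz": [5, 0, 2], "twist": [0, 0, 0], "jaw": 0.4},
    {"xyz": [7.5, -0.3, 3], "twist": [0, 0, 0], "jaw": 0.4},
    {"xyz": [8.8, -0.3, 3.5], "twist": [0, 0, 0], "jaw": 0.4},
    {"xyz": [8.8, -0.3, 3.5], "twist": [0, 0, 0], "jaw": 0.4},
    {"xyz": [8.8, -0.3, 3.5], "twist": [0, 0, 0], "jaw": 0.4},
    {"xyz": [8.8, -0.3, 3.5], "twist": [0, 0, 0], "jaw": 0.4}
  ]
}}

```text
time_s: 2.35
tool_pos: [0.4896, 0.1587, 0.3301]
tool_rot: [-180.0, 0.1, 73.7]
force: [0.9, -0.9, -0.4]
grip_width: 0.0521
grasp_force: 0.0
```

```bash
python3 -c "
from mv import *
from h import *
go(((.4885,.1745,.276),(180,0,75)))
a=[]
for n,(x,y) in dict(top=(150,225),side=(210,240)).items():
    c=env.read_camera(n); np.savez(n+'1.npz',**c); a.append(crop(c,x,y,80,100,5))
cv2.imwrite('pics/c3.png',np.hstack(a))"
```

```text
t 2.35 pos [0.4896 0.1587 0.3301] rot [-1.80e+02  1.00e-01  7.37e+01] q [ 27.  10. -52. 106.   8.  68. -44.] F [ 0.9 -0.9 -0.4] grip 0.0521 0.0
 xyz [1.49, -0.55, 5.41] twist [-0.0, 0.1, -1.3]
```

View pics/c3.png

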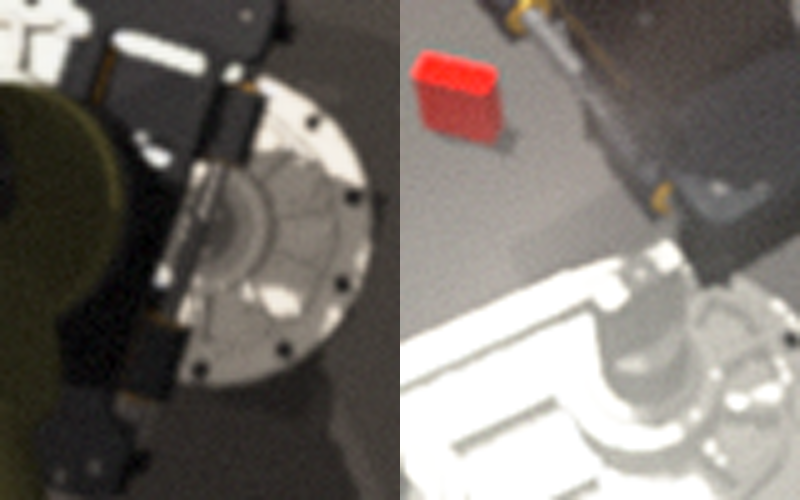

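The side view shows the block top at (655,260), with the open fingers just beside it. That agrees with the estimate, so I move over it and go down.

>>> {"fn": "servo_tool", "kwargs": {
  "plan": [
    {"xyz": [1.5, -0.5, 0.5], "twist": [0, 0, -1.3], "jaw": 0.4},
    {"xyz": [1.5, -0.5, 2], "twist": [0, 0, -1.3], "jaw": 0.4},
    {"xyz": [1.5, -0.5, 3.5], "twist": [0, 0, -1.3], "jaw": 0.4},
    {"xyz": [1.5, -0.5, 4.8], "twist": [0, 0, -1.3], "jaw": 0.4},
    {"xyz": [1.5, -0.5, 5.4], "twist": [0, 0, -1.3], "jaw": 0.4},
    {"xyz": [1.5, -0.5, 5.4], "twist": [0, 0, -1.3], "jaw": 0.4},
    {"xyz": [1.5, -0.5, 5.4], "twist": [0, 0, -1.3], "jaw": 0.5},
    {"xyz": [1.5, -0.5, 5.4], "twist": [0, 0, -1.3], "jaw": 0.6},
    {"xyz": [1.5, -0.5, 5.4], "twist": [0, 0, -1.3], "jaw": 0.65},
    {"xyz": [1.5, -0.5, 5.4], "twist": [0, 0, -1.3], "jaw": 0.7}
  ],
  "newtons": 15
}}

```text
time_s: 3.28
tool_pos: [0.4892, 0.1756, 0.2768]
tool_rot: [179.9, -0.0, 75.1]
force: [-1.0, 0.3, 0.4]
grip_width: 0.0335
grasp_force: 0.0
```

>>> {"fn": "servo_tool", "kwargs": {
  "plan": [
    {"xyz": [0, 0, 0], "twist": [0, 0, 0], "jaw": 0.75},
    {"xyz": [0, 0, 0], "twist": [0, 0, 0], "jaw": 0.8},
    {"xyz": [0, 0, 0], "twist": [0, 0, 0], "jaw": 0.85},
    {"xyz": [0, 0, 0], "twist": [0, 0, 0], "jaw": 0.9},
    {"xyz": [0, 0, 0], "twist": [0, 0, 0], "jaw": 1},
    {"xyz": [0, 0, 0], "twist": [0, 0, 0], "jaw": 1},
    {"xyz": [0, 0, 0], "twist": [0, 0, 0], "jaw": 1},
    {"xyz": [0, 0, 0], "twist": [0, 0, 0], "jaw": 1}
  ]
}}

```text
time_s: 3.95
tool_pos: [0.489, 0.1755, 0.2762]
tool_rot: [180.0, 0.0, 75.1]
force: [1.8, -0.5, 1.3]
grip_width: 0.0138
grasp_force: 15.0
```

```bash
python3 -c "
from mv import *
go(((.4885,.1745,.33),(180,0,75)))"
```

```text
t 3.95 pos [0.489  0.1755 0.2762] rot [180.    0.   75.1] q [ 23.  15. -51. 109.  13.  62. -48.] F [ 1.8 -0.5  1.3] grip 0.0138 15.0
 xyz [-0.11, -0.03, -5.38] twist [0.0, 0.0, 0.1]
```

>>> {"fn": "servo_tool", "kwargs": {
  "plan": [
    {"xyz": [0, 0, -1], "twist": [0, 0, 0], "jaw": 1},
    {"xyz": [0, 0, -2.5], "twist": [0, 0, 0], "jaw": 1},
    {"xyz": [0, 0, -5], "twist": [0, 0, 0], "jaw": 1},
    {"xyz": [-2, 0, -7.5], "twist": [0, 0, 3], "jaw": 1},
    {"xyz": [-5, 0, -9], "twist": [0, 0, 8], "jaw": 1},
    {"xyz": [-8, 0, -9], "twist": [0, 0, 13], "jaw": 1},
    {"xyz": [-11, 0, -9], "twist": [0, 0, 18], "jaw": 1},
    {"xyz": [-14, 0, -9], "twist": [0, 0, 24], "jaw": 1},
    {"xyz": [-17, 0, -9], "twist": [0, 0, 30], "jaw": 1},
    {"xyz": [-20, 0, -9], "twist": [0, 0, 36], "jaw": 1}
  ],
  "newtons": 25
}}

```text
time_s: 4.78
tool_pos: [0.4366, -0.0186, 0.3666]
tool_rot: [180.0, 0.0, 38.8]
force: [0.5, -1.5, -1.7]
grip_width: 0.0139
grasp_force: 25.0
```

```bash
python3 -c "
from mv import *
go(((.462,-.281,.34),(180,0,-1)))"
```

```text
t 4.78 pos [ 0.4366 -0.0186  0.3666] rot [180.    0.   38.8] q [ 42.  -6. -40. 113.  -4.  72. -47.] F [ 0.5 -1.5 -1.7] grip 0.0139 25.0
 xyz [-14.47, 22.03, 2.67] twist [0.0, -0.0, 39.8]
```

>>> {"fn": "servo_tool", "kwargs": {
  "plan": [
    {"xyz": [-2, 2.5, 0], "twist": [0, 0, 5], "jaw": 1},
    {"xyz": [-4, 5, 0.5], "twist": [0, 0, 10], "jaw": 1},
    {"xyz": [-6, 8, 1], "twist": [0, 0, 15], "jaw": 1},
    {"xyz": [-8, 11, 1.5], "twist": [0, 0, 20], "jaw": 1},
    {"xyz": [-10, 14, 2], "twist": [0, 0, 25], "jaw": 1},
    {"xyz": [-12, 17, 2.4], "twist": [0, 0, 30], "jaw": 1},
    {"xyz": [-13.5, 20, 2.7], "twist": [0, 0, 35], "jaw": 1},
    {"xyz": [-14.5, 22, 2.7], "twist": [0, 0, 39.8], "jaw": 1},
    {"xyz": [-14.5, 22, 2.7], "twist": [0, 0, 39.8], "jaw": 1},
    {"xyz": [-14.5, 22, 2.7], "twist": [0, 0, 39.8], "jaw": 1}
  ]
}}

```text
time_s: 5.62
tool_pos: [0.4634, -0.281, 0.3389]
tool_rot: [-179.9, 0.0, -0.8]
force: [-0.2, 0.6, -2.5]
grip_width: 0.0136
grasp_force: 25.0
```

```bash
python3 -c "
from mv import *
from h import *
go(((.462,-.281,.28),(180,0,-1)))
a=[]
for n,(x,y,w,h,k) in dict(top=(340,235,90,90,4.4),side=(345,140,90,100,4)).items():
    c=env.read_camera(n); np.savez(n+'2.npz',**c); a.append(cv2.resize(crop(c,x,y,w,h,k)[:396],(396,396) if n=='top' else (360,396)))
cv2.imwrite('pics/c4.png',np.hstack(a))"
```

```text
t 5.62 pos [ 0.4634 -0.281   0.3389] rot [-179.9    0.    -0.8] q [ 54.  10. -28. 103.   5.  69. -66.] F [-0.2  0.6 -2.5] grip 0.0136 25.0
 xyz [-0.13, 0.01, 5.89] twist [-0.1, 0.0, 0.2]
```

View pics/c4.png

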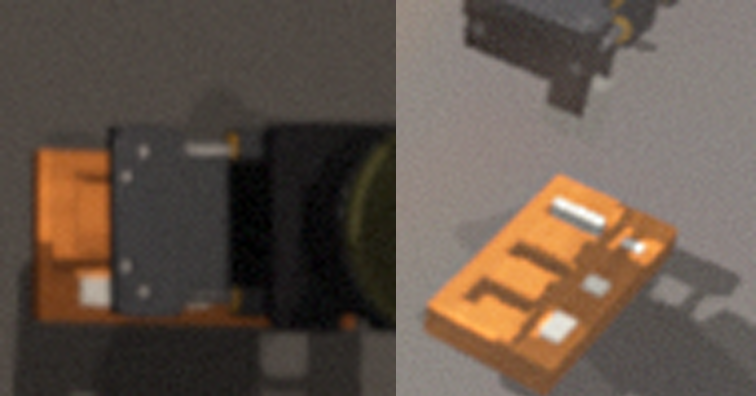

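The gripper is over the middle slot, but the fingers hide the block at this height. I'll lower it to just above the case and look again.

>>> {"fn": "servo_tool", "kwargs": {
  "plan": [
    {"xyz": [0, 0, 2], "twist": [0, 0, 0.2], "jaw": 1},
    {"xyz": [-0.1, 0, 4.5], "twist": [0, 0, 0.2], "jaw": 1},
    {"xyz": [-0.1, 0, 7], "twist": [0, 0, 0.2], "jaw": 1},
    {"xyz": [-0.1, 0, 9], "twist": [0, 0, 0.2], "jaw": 1},
    {"xyz": [-0.1, 0, 9.8], "twist": [0, 0, 0.2], "jaw": 1},
    {"xyz": [-0.1, 0, 9.8], "twist": [0, 0, 0.2], "jaw": 1},
    {"xyz": [-0.1, 0, 9.8], "twist": [0, 0, 0.2], "jaw": 1}
  ]
}}

```text
time_s: 6.3
tool_pos: [0.4631, -0.2792, 0.242]
tool_rot: [180.0, -0.0, -0.8]
force: [0.8, -0.3, -1.9]
grip_width: 0.0138
grasp_force: 25.0
```

```bash
python3 -c "
from mv import *
from h import *
go(((.462,-.281,.212),(180,0,-1)))
c=env.read_camera('side'); np.savez('side3.npz',**c); cv2.imwrite('pics/c5.png',crop(c,350,165,80,60,10))"
```

```text
t 6.3 pos [ 0.4631 -0.2792  0.242 ] rot [180.   -0.   -0.8] q [ 52.  15. -27. 108.   8.  58. -69.] F [ 0.8 -0.3 -1.9] grip 0.0138 25.0
 xyz [-0.11, 0.18, 3.0] twist [0.0, -0.0, 0.2]
```

View pics/c5.png

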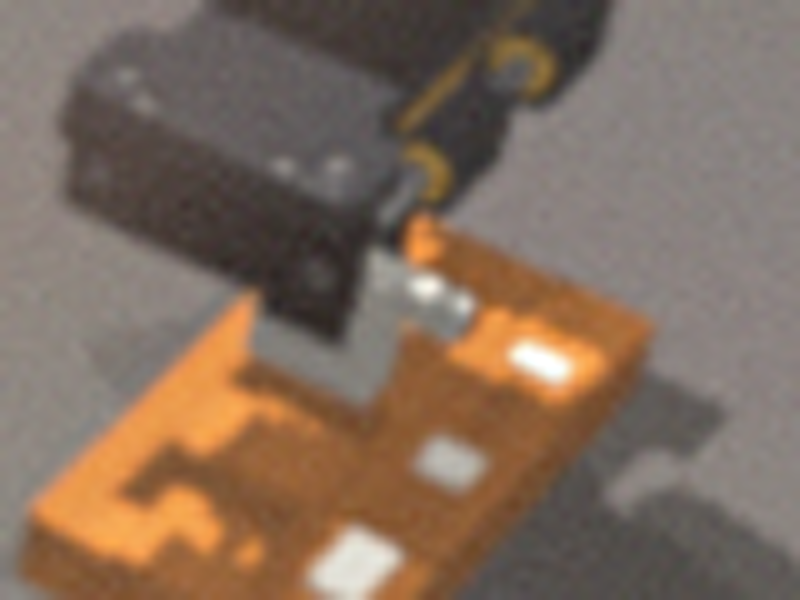

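The side view shows the block's lower near edge running from about (255,350) to (362,405), just above the middle slot.

```bash
python3 -c "
from h import *
c=load('side3')
f=lambda x,y,z: plane(c,(350+x/10-.45,165+y/10-.45),z).round(4)
print(f(253,352,.038),f(362,405,.038))
c=load('side0')
for z in [.024]:
  h=c['img'];print([plane(c,u,z).round(4) for u in [(384.8,221.3),(394.5,210.8),(403.7,200.7)]])
for w in [(.442,-.272,.024),(.482,-.272,.024),(.442,-.29,.024),(.482,-.29,.024)]: print(proj(c,w).round(1))
cv2.imwrite('pics/c6.png',crop(c,350,165,80,60,10))
"
```

```text
[ 0.4761 -0.274   0.038 ] [ 0.4442 -0.2734  0.038 ]
[array([ 0.4225, -0.2329,  0.024 ]), array([ 0.4214, -0.2829,  0.024 ]), array([ 0.4205, -0.3334,  0.024 ])]
[385.3 209.6]
[371.6 203.1]
[388.6 205.9]
[375.  199.6]
```

View pics/c6.png

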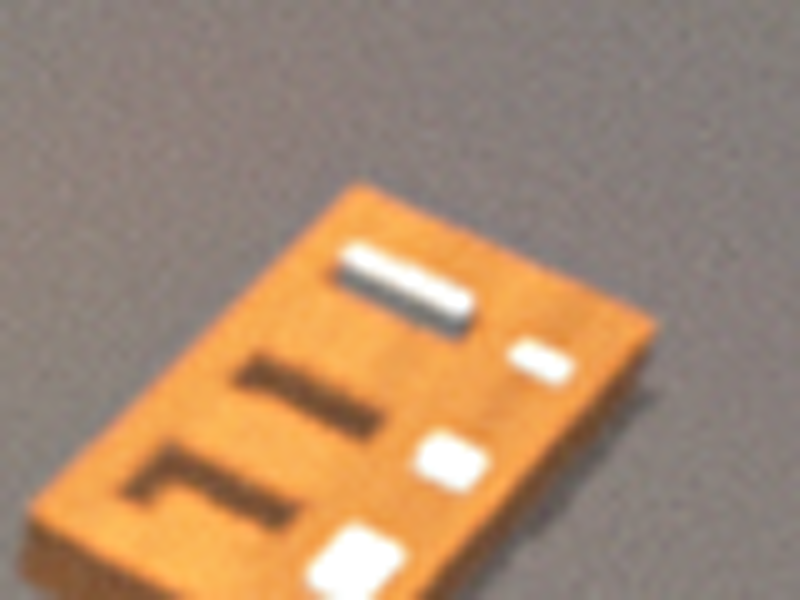

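>>> {"fn": "servo_tool", "kwargs": {
  "plan": [
    {"xyz": [0.1, 0.05, 0.5], "twist": [0, 0, 0.2], "jaw": 1},
    {"xyz": [0.1, 0.05, 0.9], "twist": [0, 0, 0.2], "jaw": 1},
    {"xyz": [0.1, 0.05, 1.2], "twist": [0, 0, 0.2], "jaw": 1},
    {"xyz": [0.1, 0.05, 1.5], "twist": [0, 0, 0.2], "jaw": 1},
    {"xyz": [0.1, 0.05, 1.8], "twist": [0, 0, 0.2], "jaw": 1},
    {"xyz": [0.1, 0.05, 2.0], "twist": [0, 0, 0.2], "jaw": 1},
    {"xyz": [0.1, 0.05, 2.0], "twist": [0, 0, 0.2], "jaw": 1}
  ]
}}

```text
time_s: 6.93
tool_pos: [0.4635, -0.2807, 0.2207]
tool_rot: [180.0, 0.0, -1.1]
force: [-0.5, -1.5, -2.4]
grip_width: 0.0137
grasp_force: 25.0
```

```bash
python3 -c "
from mv import *
go(((.462,-.281,.212),(180,0,-1)))"
```

```text
t 6.93 pos [ 0.4635 -0.2807  0.2207] rot [180.    0.   -1.1] q [ 52.  17. -27. 109.   9.  56. -70.] F [-0.5 -1.5 -2.4] grip 0.0137 25.0
 xyz [-0.15, 0.03, 0.87] twist [0.0, 0.0, -0.1]
```

>>> {"fn": "servo_tool", "kwargs": {
  "plan": [
    {"xyz": [0, 0, 0.2], "twist": [0, 0, 0], "jaw": 1},
    {"xyz": [0, 0, 0.4], "twist": [0, 0, 0], "jaw": 1},
    {"xyz": [0, 0, 0.6], "twist": [0, 0, 0], "jaw": 1},
    {"xyz": [0, 0, 0.8], "twist": [0, 0, 0], "jaw": 1},
    {"xyz": [0, 0, 0.9], "twist": [0, 0, 0], "jaw": 1},
    {"xyz": [0, 0, 0.9], "twist": [0, 0, 0], "jaw": 1},
    {"xyz": [0, 0, 0.9], "twist": [0, 0, 0], "jaw": 1}
  ]
}}

```text
time_s: 7.52
tool_pos: [0.4637, -0.2807, 0.2123]
tool_rot: [180.0, -0.0, -1.1]
force: [-0.0, -2.8, 0.1]
grip_width: 0.0136
grasp_force: 25.0
```

>>> {"fn": "servo_tool", "kwargs": {
  "plan": [
    {"xyz": [0, 0, 0.05], "twist": [0, 0, 0], "jaw": 0.82},
    {"xyz": [0, 0, 0.05], "twist": [0, 0, 0], "jaw": 0.75},
    {"xyz": [0, 0, 0], "twist": [0, 0, 0], "jaw": 0.6},
    {"xyz": [0, 0, 0], "twist": [0, 0, 0], "jaw": 0.6},
    {"xyz": [0, 0, 0], "twist": [0, 0, 0], "jaw": 0.6},
    {"xyz": [0, 0, -1.5], "twist": [0, 0, 0], "jaw": 0.6},
    {"xyz": [0, 0, -4], "twist": [0, 0, 0], "jaw": 0.6},
    {"xyz": [0, 0, -7.5], "twist": [0, 0, 0], "jaw": 0.4},
    {"xyz": [0, 0, -11], "twist": [0, 0, 0], "jaw": 0.4},
    {"xyz": [0, 0, -14], "twist": [0, 0, 0], "jaw": 0.4}
  ]
}}

```text
time_s: 8.35
tool_pos: [0.4638, -0.28, 0.3543]
tool_rot: [180.0, -0.1, -1.1]
force: [0.4, -1.3, -0.1]
grip_width: 0.047
grasp_force: 0.0
```

```bash
python3 -c "
from mv import *
from h import *
go(((.44,-.05,.36),(180,0,35)),((.488,.174,.36),(180,0,75)))
c=env.read_camera('side'); np.savez('side4.npz',**c); cv2.imwrite('pics/c7.png',crop(c,350,165,80,60,8))"
```

```text
t 8.35 pos [ 0.4638 -0.28    0.3543] rot [ 1.8e+02 -1.0e-01 -1.1e+00] q [ 54.   9. -28. 102.   4.  71. -66.] F [ 0.4 -1.3 -0.1] grip 0.047 0.0
 xyz [-2.81, -22.95, -0.58] twist [0.0, -0.0, -36.1]
 xyz [1.57, -45.44, -0.58] twist [0.1, -0.0, -76.1]
```

View pics/c7.png

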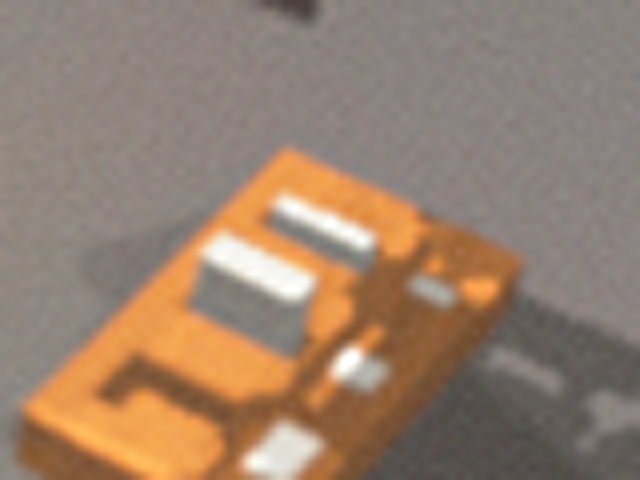

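The steel block stands upright and right down in the middle slot (top near (260,265)), and the thin block and labels are undisturbed. Next is the bush.

>>> {"fn": "servo_tool", "kwargs": {
  "plan": [
    {"xyz": [0, -3, -0.5], "twist": [0, 0, -5], "jaw": 0.3},
    {"xyz": [-1, -6, -0.6], "twist": [0, 0, -11], "jaw": 0.3},
    {"xyz": [-1.5, -9.5, -0.6], "twist": [0, 0, -17], "jaw": 0.3},
    {"xyz": [-2, -13, -0.6], "twist": [0, 0, -22], "jaw": 0.3},
    {"xyz": [-2.5, -16.5, -0.6], "twist": [0, 0, -27], "jaw": 0.3},
    {"xyz": [-2.8, -20, -0.6], "twist": [0, 0, -32], "jaw": 0.3},
    {"xyz": [-2.8, -23.5, -0.6], "twist": [0, 0, -37], "jaw": 0.3},
    {"xyz": [-2.2, -27, -0.6], "twist": [0, 0, -43], "jaw": 0.3},
    {"xyz": [-1.5, -30.5, -0.6], "twist": [0, 0, -49], "jaw": 0.3},
    {"xyz": [-1, -34, -0.6], "twist": [0, 0, -55], "jaw": 0.3}
  ]
}}

```text
time_s: 9.23
tool_pos: [0.4601, 0.0616, 0.3583]
tool_rot: [179.9, 0.0, 54.2]
force: [0.2, -0.2, -1.0]
grip_width: 0.061
grasp_force: 0.0
```

```bash
python3 -c "
from mv import *
go(((.4885,.174,.31),(180,0,75)))"
```

```text
t 9.23 pos [0.4601 0.0616 0.3583] rot [179.9   0.   54.2] q [ 38.  -1. -47. 111.  -1.  70. -45.] F [ 0.2 -0.2 -1. ] grip 0.061 0.0
 xyz [10.78, -4.28, 4.82] twist [0.1, 0.0, -20.8]
```

>>> {"fn": "servo_tool", "kwargs": {
  "plan": [
    {"xyz": [2.5, -1, 1], "twist": [0, 0, -5], "jaw": 0.25},
    {"xyz": [5, -2, 2], "twist": [0, 0, -10], "jaw": 0.25},
    {"xyz": [8, -3, 3], "twist": [0, 0, -15], "jaw": 0.25},
    {"xyz": [10, -4, 4.5], "twist": [0, 0, -20.8], "jaw": 0.25},
    {"xyz": [10.8, -4.3, 4.8], "twist": [0, 0, -20.8], "jaw": 0.25},
    {"xyz": [10.8, -4.3, 4.8], "twist": [0, 0, -20.8], "jaw": 0.25},
    {"xyz": [10.8, -4.3, 4.8], "twist": [0, 0, -20.8], "jaw": 0.25}
  ]
}}

```text
time_s: 9.82
tool_pos: [0.4889, 0.1726, 0.3098]
tool_rot: [-179.9, 0.0, 74.8]
force: [-0.6, 0.1, -0.1]
grip_width: 0.0651
grasp_force: 0.0
```

```bash
python3 -c "
from mv import *
from h import *
go(((.4885,.174,.232),(180,0,75)))
c=env.read_camera('side'); np.savez('side5.npz',**c); cv2.imwrite('pics/c8.png',crop(c,200,260,100,75,8))"
```

```text
t 9.82 pos [0.4889 0.1726 0.3098] rot [-179.9    0.    74.8] q [ 27.  12. -54. 107.  11.  66. -46.] F [-0.6  0.1 -0.1] grip 0.0651 0.0
 xyz [0.13, -0.07, 7.78] twist [-0.1, 0.0, -0.2]
```

View pics/c8.png

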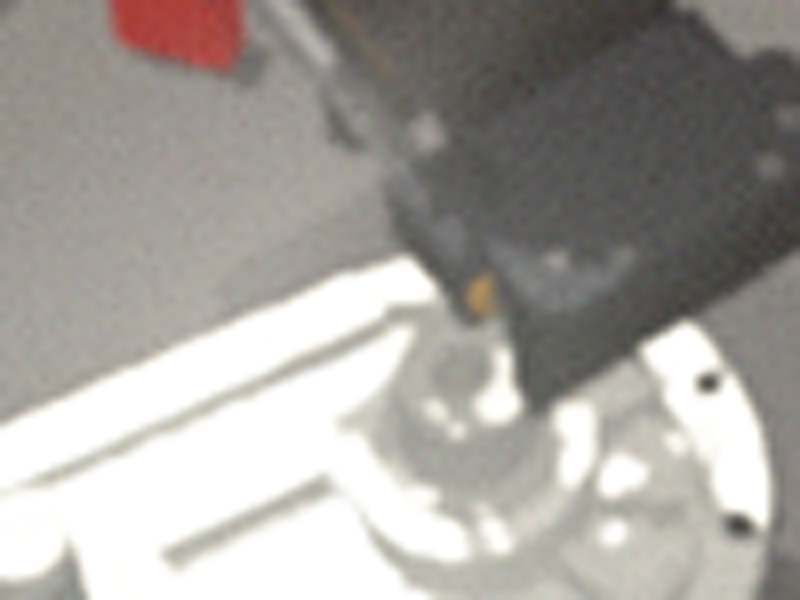

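The bush still sits in its bore, with the hole near (463,365) and the fingers straddling it. I go down and grip.

>>> {"fn": "servo_tool", "kwargs": {
  "plan": [
    {"xyz": [0.1, 0, 2], "twist": [0, 0, 0], "jaw": 0.25},
    {"xyz": [0.1, 0, 4.5], "twist": [0, 0, 0], "jaw": 0.25},
    {"xyz": [0.1, 0, 6.5], "twist": [0, 0, 0], "jaw": 0.25},
    {"xyz": [0.1, 0, 7.5], "twist": [0, 0, 0], "jaw": 0.25},
    {"xyz": [0.1, 0, 7.8], "twist": [0, 0, 0], "jaw": 0.25},
    {"xyz": [0.1, 0, 7.8], "twist": [0, 0, 0], "jaw": 0.35},
    {"xyz": [0.1, 0, 7.8], "twist": [0, 0, 0], "jaw": 0.45},
    {"xyz": [0.1, 0, 7.8], "twist": [0, 0, 0], "jaw": 0.55},
    {"xyz": [0.1, 0, 7.8], "twist": [0, 0, 0], "jaw": 0.6},
    {"xyz": [0.1, 0, 7.8], "twist": [0, 0, 0], "jaw": 0.7}
  ],
  "newtons": 15
}}

```text
time_s: 10.7
tool_pos: [0.4897, 0.1734, 0.233]
tool_rot: [179.9, -0.0, 74.7]
force: [-0.2, -0.6, 0.2]
grip_width: 0.0399
grasp_force: 0.0
```

>>> {"fn": "servo_tool", "kwargs": {
  "plan": [
    {"xyz": [0, 0, 0], "twist": [0, 0, 0], "jaw": 0.8},
    {"xyz": [0, 0, 0], "twist": [0, 0, 0], "jaw": 0.9},
    {"xyz": [0, 0, 0], "twist": [0, 0, 0], "jaw": 1},
    {"xyz": [0, 0, 0], "twist": [0, 0, 0], "jaw": 1},
    {"xyz": [0, 0, 0], "twist": [0, 0, 0], "jaw": 1}
  ],
  "newtons": 40
}}

```text
time_s: 11.12
tool_pos: [0.4897, 0.1734, 0.2328]
tool_rot: [179.9, -0.0, 74.7]
force: [-2.5, -0.4, 6.1]
grip_width: 0.0354
grasp_force: 40.1
```

>>> {"fn": "servo_tool", "kwargs": {
  "plan": [
    {"xyz": [0, 0, -1], "twist": [0, 0, 0], "jaw": 1},
    {"xyz": [0, 0, -2.5], "twist": [0, 0, 0], "jaw": 1},
    {"xyz": [0, 0, -4.5], "twist": [0, 0, 0], "jaw": 1},
    {"xyz": [0, 0, -6.5], "twist": [0, 0, 0], "jaw": 1},
    {"xyz": [0, 0, -9], "twist": [0, 0, 0], "jaw": 1},
    {"xyz": [0, 0, -11.5], "twist": [0, 0, 0], "jaw": 1},
    {"xyz": [0, 0, -14], "twist": [0, 0, 0], "jaw": 1},
    {"xyz": [0, 0, -16], "twist": [0, 0, 0], "jaw": 1},
    {"xyz": [0, 0, -17], "twist": [0, 0, 0], "jaw": 1},
    {"xyz": [0, 0, -17], "twist": [0, 0, 0], "jaw": 1}
  ]
}}

```text
time_s: 11.95
tool_pos: [0.4897, 0.1738, 0.4042]
tool_rot: [179.8, -0.1, 74.7]
force: [0.1, 0.3, -2.4]
grip_width: 0.0351
grasp_force: 40.1
```

```bash
python3 -c "
from mv import *
F=Ro.from_euler('y',-30,degrees=True)
for y in (75,45): go(((.4646,-.077,.4015),F*Ro.from_euler('xyz',(180,0,y),degrees=True)),((.45,-.02,.41),(180,0,y)))"
```

```text
t 11.95 pos [0.4897 0.1738 0.4042] rot [ 1.798e+02 -1.000e-01  7.470e+01] q [ 30.   7. -55. 100.   6.  76. -42.] F [ 0.1  0.3 -2.4] grip 0.0351 40.1
 xyz [-24.85, 4.19, 0.25] twist [-28.8, 7.8, -0.3]
 xyz [-19.74, 1.28, -0.6] twist [0.2, -0.1, -0.3]
t 11.95 pos [0.4897 0.1738 0.4042] rot [ 1.798e+02 -1.000e-01  7.470e+01] q [ 30.   7. -55. 100.   6.  76. -42.] F [ 0.1  0.3 -2.4] grip 0.0351 40.1
 xyz [-24.85, 4.19, 0.25] twist [-26.1, 15.1, 29.0]
 xyz [-19.74, 1.28, -0.6] twist [0.2, -0.1, 29.7]
```

>>> {"fn": "servo_tool", "kwargs": {
  "plan": [
    {"xyz": [-2, 0, 0], "twist": [0, 0, 3], "jaw": 1},
    {"xyz": [-4.5, 0.3, -0.2], "twist": [0, 0, 6], "jaw": 1},
    {"xyz": [-7, 0.6, -0.4], "twist": [0, 0, 10], "jaw": 1},
    {"xyz": [-10, 0.8, -0.6], "twist": [0, 0, 14], "jaw": 1},
    {"xyz": [-13, 1, -0.6], "twist": [0, 0, 18], "jaw": 1},
    {"xyz": [-16, 1.2, -0.6], "twist": [0, 0, 22], "jaw": 1},
    {"xyz": [-18.5, 1.3, -0.6], "twist": [0, 0, 26], "jaw": 1},
    {"xyz": [-19.7, 1.3, -0.6], "twist": [0, 0, 29.7], "jaw": 1},
    {"xyz": [-19.7, 1.3, -0.6], "twist": [0, 0, 29.7], "jaw": 1}
  ]
}}

```text
time_s: 12.7
tool_pos: [0.4487, -0.0238, 0.4062]
tool_rot: [-179.9, 0.2, 44.5]
force: [-0.7, -0.7, -1.5]
grip_width: 0.0353
grasp_force: 40.1
```

```bash
python3 -c "
from mv import *
F=Ro.from_euler('y',-30,degrees=True)
go(((.4646,-.077,.4015),F*Ro.from_euler('xyz',(180,0,45),degrees=True)))"
```

```text
t 12.7 pos [ 0.4487 -0.0238  0.4062] rot [-179.9    0.2   44.5] q [ 45.  -6. -42. 108.  -4.  76. -41.] F [-0.7 -0.7 -1.5] grip 0.0353 40.1
 xyz [-2.59, 4.91, 0.46] twist [-21.2, 21.5, -0.4]
```

>>> {"fn": "servo_tool", "kwargs": {
  "plan": [
    {"xyz": [-0.5, 1, 0], "twist": [-3, 3, 0], "jaw": 1},
    {"xyz": [-1, 2, 0], "twist": [-6, 6, 0], "jaw": 1},
    {"xyz": [-1.5, 3, 0], "twist": [-9, 9, 0], "jaw": 1},
    {"xyz": [-2, 4, 0.2], "twist": [-12, 12, 0], "jaw": 1},
    {"xyz": [-2.6, 4.9, 0.4], "twist": [-15, 15, 0], "jaw": 1},
    {"xyz": [-2.6, 4.9, 0.4], "twist": [-18, 18, 0], "jaw": 1},
    {"xyz": [-2.6, 4.9, 0.4], "twist": [-21.2, 21.5, -0.4], "jaw": 1},
    {"xyz": [-2.6, 4.9, 0.4], "twist": [-21.2, 21.5, -0.4], "jaw": 1},
    {"xyz": [-2.6, 4.9, 0.4], "twist": [-21.2, 21.5, -0.4], "jaw": 1},
    {"xyz": [-2.6, 4.9, 0.4], "twist": [-21.2, 21.5, -0.4], "jaw": 1}
  ]
}}

```text
time_s: 13.53
tool_pos: [0.4662, -0.0723, 0.4034]
tool_rot: [157.9, -20.8, 49.6]
force: [-0.1, -0.1, -2.6]
grip_width: 0.0355
grasp_force: 40.1
```

```bash
python3 -c "
from mv import *
from h import *
F=Ro.from_euler('y',-30,degrees=True)
go(((.4646,-.077,.4015),F*Ro.from_euler('xyz',(180,0,45),degrees=True)))
o=env.get_obs();R=Ro.from_euler('xyz',o['tool_rot'],degrees=True);print('foot',o['tool_pos']+R.apply([0,0,.2108]),'axis',-R.apply([0,0,1]))
a=[]
for n,(x,y) in dict(top=(250,150),side=(230,110)).items():
    c=env.read_camera(n); np.savez(n+'6.npz',**c); a.append(crop(c,x,y,100,120,4))
cv2.imwrite('pics/c9.png',np.hstack(a))"
```

```text
t 13.53 pos [ 0.4662 -0.0723  0.4034] rot [157.9 -20.8  49.6] q [ 44. -15. -31. 119. -20.  46. -22.] F [-0.1 -0.1 -2.6] grip 0.0355 40.1
 xyz [-0.5, 0.17, 0.08] twist [-0.3, -0.3, 0.4]
foot [ 0.57150637 -0.07086985  0.22077788] axis [-0.49972517 -0.00659033  0.86615895]
```

View pics/c9.png

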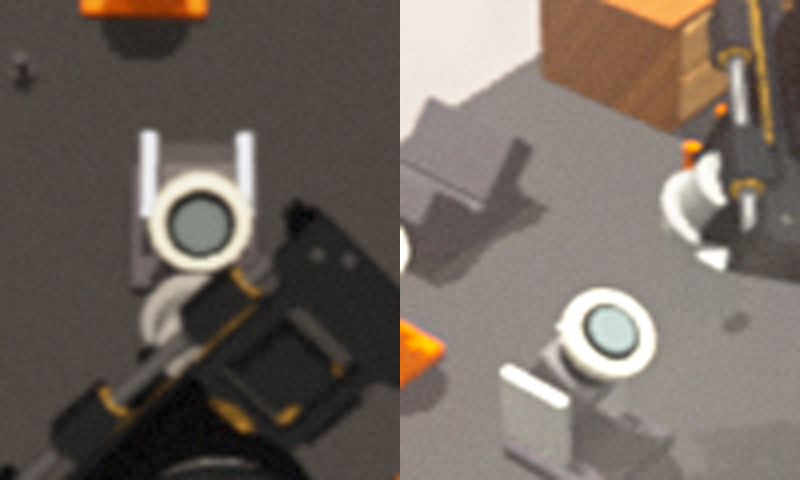

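The top view shows the lens ring at (200,221) with the bush flange just below and left of it. The side view shows the ring at (606,333) and the bush above it at (690,200), square to it. I'll do one numeric check of the lens before the last correction.

```bash
python3 -c "
from h import *
t,s=load('top6'),load('side6')
for a,b in [((200,221),(606,333)),((201,222),(612,330))]:
    p=(250+a[0]/4-.4,150+a[1]/4-.4);q=(230+(b[0]-400)/4-.4,110+b[1]/4-.4)
    print(tri([ray(t,p),ray(s,q)]),plane(t,p,.115),plane(s,q,.115))
f=(.5715,-.0709,.2208)
print('foot in top crop',(proj(t,f)-[250,150])*4,'side',(proj(s,f)-[230,110])*4+[400,0])
for y in(-.117,-.037):
  for x in (.59,.67): print(((proj(t,(x,y,.005))-[250,150])*4).round())
"
```

```text
(array([ 0.63345582, -0.07683668,  0.1109632 ]), [np.float64(0.000614306772836483), np.float64(0.0006143067728366696)]) [ 0.63320578 -0.07635491  0.115     ] [ 0.62996294 -0.07350682  0.115     ]
(array([ 0.63121837, -0.07788789,  0.11415529]), [np.float64(0.0018400461226365376), np.float64(0.0018400461226364886)]) [ 0.63265446 -0.07690545  0.115     ] [ 0.62887377 -0.07786012  0.115     ]
foot in top crop [195.46103956 304.9116199 ] side [686.1592926  229.02579174]
[257. 323.]
[257. 196.]
[127. 322.]
[128. 194.]
```

```bash
python3 -c "
from mv import *
go(((.466,-.078,.402),Ro.from_euler('y',-30,degrees=True)*Ro.from_euler('xyz',(180,0,45),degrees=True)))"
```

```text
t 13.63 pos [ 0.4665 -0.0726  0.4039] rot [157.8 -20.8  49.6] q [ 44. -15. -31. 119. -20.  46. -22.] F [-0.8 -0.6 -1.7] grip 0.0354 40.1
 xyz [-0.48, 0.28, 0.13] twist [-0.2, -0.3, 0.4]
```

>>> {"fn": "servo_tool", "kwargs": {
  "plan": [
    {"xyz": [-0.25, 0.15, 0.1], "twist": [0, 0, 0], "jaw": 1},
    {"xyz": [-0.5, 0.3, 0.1], "twist": [-0.2, -0.3, 0], "jaw": 1},
    {"xyz": [-0.5, 0.3, 0.1], "twist": [-0.2, -0.3, 0], "jaw": 1},
    {"xyz": [-0.5, 0.3, 0.1], "twist": [-0.2, -0.3, 0], "jaw": 1},
    {"xyz": [-0.5, 0.3, 0.1], "twist": [-0.2, -0.3, 0], "jaw": 1},
    {"xyz": [-0.5, 0.3, 0.1], "twist": [-0.2, -0.3, 0], "jaw": 1}
  ]
}}

```text
time_s: 14.13
tool_pos: [0.4656, -0.0788, 0.4026]
tool_rot: [157.5, -20.6, 49.4]
force: [0.6, -1.3, -1.9]
grip_width: 0.0355
grasp_force: 40.1
```

```bash
python3 -c "
from mv import *
o=env.get_obs();R=Ro.from_euler('xyz',o['tool_rot'],degrees=True);f=o['tool_pos']+R.apply([0,0,.2108]);print('foot',f,'axis',-R.apply([0,0,1]),o['joint_velocities'].round(1),o['grasp_force'])
d=f-[.632,-.0768,.115];a=np.array([-.5,0,.866]);print(d@a,d-(d@a)*a)
if abs(d@a-.12)<.01 and np.linalg.norm(d-(d@a)*a)<.007: print(env.sign_off())"
```

```text
foot [ 0.57133415 -0.07903756  0.22026578] axis [-0.50180669  0.00093573  0.86497929] [-0.2 -0.1 -0.1 -0.1 -0.1  0.   0. ] 40.12039812329306
0.12149309008815397 [ 8.06988542e-05 -2.23756372e-03  5.27657310e-05]
the job is handed in; nothing more can be done
None
```

The job is handed in, with no verdict returned: the setting block is let go in its own slot, and by my measurements the bush is held still, its foot about 121 mm from the glass, about 2 mm off the line of sight and square to the lens.

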